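# Slide a printed plate under the thickness checker and take a reading

## Task

Push the flat printed plate along the table, lying flat all the way, lengthwise in under the low bridge of the thickness checker until its front edge is flush against the stop bar on the far side. Then press the checker's button fully down and let it come up again, leaving the plate home. Only push with the fingers: do not pick up, pinch or tip the plate, and leave the toy boat, the jar and the scraper alone.

Things in the scene. Friction and masses are not known exactly. Their poses are not given: they have to be found in the camera images.
- plate: Flat yellow printed plate, loose on the table: 150 mm long (own x), 100 mm wide (own y), 10 mm thick, 150 to 240 g, thin grid lines on top. Origin: centre of its underside. Either end may lead. It starts flat on the checker's open side, 240 to 280 mm short of home, up to 25 mm off line and 0.3 rad askew.
- gate: Thickness checker, fixed on the table. Origin on the table under the middle of its bridge; own +x is the direction the plate is pushed through, y along the bridge, z up. No floor plate: the plate slides on the table. Home: plate's front edge flush on the stop, its centre at this origin, 75 mm of it either side. A black pod 50 x 44 mm, 30 mm high, at x 0, y -106 mm, carries the button.
- bridge_under (a point): Middle of the bridge bar's underside, 14 mm above the table (4 mm headroom over the plate). The bar is 40 mm deep (x -20 to +20), its top at 30 mm; a black measuring head, 38 mm in x and 60 mm in y, on its middle reaches up to 60 mm. Pillars leave an opening 124 mm wide (y -62 to +62); the bridge ends at y +84.
- stop_face (a point): Middle of the top edge of the stop bar's near face, at x = +75 mm of the checker, 8 mm above the table. The stop bar runs along the checker's y and is joined to the pillars by side bars of the same 8 mm height, inner faces at y +67 and -67 mm.
- read_top (a point): Middle of the top face of the round grey push button (28 mm across) on the pod; pressed straight down. It moves with the button.
- read (a joint): Travel of the button in m: 0 is up, 0.006 is fully down (about 4 N); it springs back.
- boat: Toy boat print, green, 56 mm long, 30 mm wide, 48 mm high, loose; origin at the centre of its underside. Leave alone. It stands beside the plate's path, on the checker's -y side.
- jar: Small jar, 44 mm across, 50 mm high, loose; origin at the centre of its underside. Leave alone. It stands beside the checker, on its +y side.
- scraper: Scraper with a flat blade, 190 mm long, loose, lying beyond the stop bar; origin at its underside, handle towards its own -x. Leave alone.

How it is judged (in metres and radians):
On the way, in this order (a step that is already met when the one before it is completed fails the run):
1. the plate lies flat under the bridge, flush against the stop bar (x of plate in the frame of gate between -0.004 and 0.006 m and y of plate in the frame of gate between -0.016 and 0.016 m and angle between the x axis of plate and the x axis of gate, either way round below 0.05 rad), for 0.2 s.
2. the button is pressed fully down (value of joint read above 0.0045 m).
At the end, for the whole second after the job is handed in: The plate lies flat and at rest on the table under the bridge, its front edge within 4 mm of the stop bar, its centre within 16 mm of the bridge's middle line and square within 0.05 rad, and the button, having been pressed at least 4.5 mm down after that, is up again (all of step 1 and height (world z) of plate below 0.002 m and angle between plate's own z axis and vertical below 0.02 rad and linear speed of plate below 0.01 m/s and value of joint read below 0.0015 m); the robot touches nothing.
It fails at once if the plate is tipped (more than 0.07 rad) (angle between plate's own z axis and vertical above 0.07 rad).
It fails at once if the plate is lifted off the table (more than 7 mm) (height (world z) of plate above 0.007 m).
It fails at once if the boat, the jar or the scraper is moved more than 20 mm (distance of any of boat, jar, scraper from where it was at the start of the episode above 0.02 m).
It also fails if it takes over 61 s, if anything falls off the work surface, if the arm or the gripper's body presses on something with over 40 N, if the wrist force passes 120 N, or if a joint passes its speed limit or range.

## Robot

A 7-joint arm with a two-finger parallel gripper is mounted at the origin on the work surface. World frame = base frame: x ahead of the robot, y to its left, z up, the work surface at z = 0. Lengths are in mm, angles in degrees, forces in N, time in s.
With the tool pointing down it reaches from about 400 to 850 mm from the base axis. Payload 6.9 kg.
Tool frame: the origin (TCP) lies at the centre of the arm's flange, where the gripper is bolted on; the fingertips stand 173 mm ahead of it and the grasp point (between the pads) lies 155 mm ahead of it (tcp_to_tips is the distance from the TCP to the fingertips, in mm); y points along the fingers, x is the direction in which the jaws open and shut, and the axes are right-handed (so a half turn about y gives the same grasp; the last joint's range is limited). The gripper opens to 85 mm and grips with 20 to 120 N. Pads are 22 mm wide; open, the fingers measure 114 mm over their backs; the gripper's body (76 mm by 85 mm) begins 54 mm behind the grasp point. The pads swing forward as they close: fully open they stand 13 mm farther back than shut.
Start: joints at [71.247, 29.078, -13.613, 85.955, 7.202, 65.827, -8.869], TCP at [262.105, -567.379, 404.675] pointing down, gripper open.
Joint ranges: [-176.47, 176.47], [-13.61, 117.27], [-81.72, 77.17], [0.22, 143.17], [-87.28, 267.28], [10, 112.55], [-165.47, 165.47]. Speed limits (degrees/s): [136.94, 136.94, 180, 180, 180, 180, 180].

## Interface

Orientations are given as a 3x3 rotation matrix whose columns are the frame's x, y, z axes.
In Python, from station import * gives the robot as it stands.
- The arm moves only by the tool drive_tool, never from a script. Its argument "steps" is one flat list of numbers, 7 for each row, row after row: the gripper command: -1 is fully open, 1 is shut, values between are in proportion, then the shift along the tool's x, y, z in units of 30 mm (1.0 is 30 mm), then the turn, a rotation vector about the tool's x, y, z in units of 5 degrees (1.0 is 5 degrees). A call has 1 to 12 rows; each row is the pose to reach, as a shift and turn from the pose commanded when the call began, along the tool's axes at that moment; what a row does not reach only later rows make up. A row lasts 1/8 s, in which the tool goes at most 62.5 mm and 10.7 degrees, less where a joint would pass 70% of its speed; a pose out of reach is approached as far as the arm can. A call with a gripper value outside its range is refused whole. The fingers move at their own pace and stop on an object; "force" is the grip in N (left out, the last holds). Time passes only in rows, so rows that repeat a pose let the fingers close. It gives the time, the measured TCP pose, the force and the opening at its end, in the units of the state.
- get_state(): the state, without advancing time (a new reading comes with each control period).
- grab_frame(name): name is "side" or "top" or "wrist"; returns (picture, depth): 480x640x3 uint8, red, green, blue; 480x640 float32, mm along the optical axis (not along the pixel's ray), 0 where there is no reading.
- camera_params(name): a dict with "vfov" (degrees; the focal length in pixels is half the picture's height over the tangent of half this angle, whatever the lens; pixels are square), "cx", "cy" (the principal point, pixels), "distortion" ([k1, k2, p1, p2, k3] as OpenCV has them; the pictures are not rectified), "camera_from_world" (4x4, takes a point from world to camera coordinates). Camera axes: x right, y down, z forward; pixel columns grow to the right and rows downward; lengths in mm; the calibration is good to about 2 mm. A picture is of the moment at which its call begins: read the wrist's pose just before it. camera_params takes no time and is no camera call; for the wrist camera it gives the pose at the moment of the call.
- job_done(): hands the job in, once; it reports no verdict.
The state is a dict: "time_s": time; "joints": joint angles; "dq": joint speeds; "joint_efforts": joint torques, N m; "eef_pos": TCP position; "eef_rot": TCP orientation; "ft_force": force on the tool from outside, world axes, zero at the start; "moment": the same for the moment, N m; "grip_width": finger opening in mm.
Only numpy, scipy, OpenCV 4.12 (cv2) and the standard library are available. Lean on these libraries where they do the work, as an engineer would, in place of code of your own. Each camera call takes 0.05 s, during which the arm holds its last target. There are 200 camera calls.

## Working session

There is one attempt and no reset: what is moved stays moved. The work goes in short steps, Python scripts to look and compute and a tool call to move; the robot and the scene stay as the last step left them, time stands still between calls to the robot, and variables do not carry over. Pictures are saved under pics/ and viewed, about 8 in all and at most 12, crops included, and the job is handed in when it is done.

Besides the shell and the picture viewer there is one more tool, called after ">>>" as a command line: name --argument value ..., lists and objects as JSON in quotes. drive_tool: Moves the arm, as the interface text tells. Its arguments: {"type":"object","properties":{"steps":{"type":"array"},"force":{"type":"number"}},"required":["steps"]}

```bash
ls; mkdir -p pics; cat > h.py <<'E'
from station import *
import numpy as np, cv2
def K(p):
    f=240/np.tan(np.radians(p["vfov"]/2)); return np.array([[f,0,p["cx"]],[0,f,p["cy"]],[0,0,1.]])
def cast(p,uv,z):
    uv=np.asarray(uv,float).reshape(-1,1,2)
    n=cv2.undistortPoints(uv,K(p),np.array(p["distortion"],float)).reshape(-1,2)
    T=np.array(p["camera_from_world"],float);R=T[:3,:3];c=-R.T@T[:3,3]
    d=np.c_[n,np.ones(len(n))]@R
    return c+d*((z-c[2])/d[:,2])[:,None]
def proj(p,P):
    T=np.array(p["camera_from_world"],float)
    return cv2.projectPoints(np.asarray(P,float).reshape(-1,3),cv2.Rodrigues(T[:3,:3])[0],T[:3,3],K(p),np.array(p["distortion"],float))[0].reshape(-1,2)
def cloud(p,dep):
    v,u=np.mgrid[0:480,0:640]
    n=cv2.undistortPoints(np.stack([u,v],-1).reshape(-1,1,2).astype(float),K(p),np.array(p["distortion"],float)).reshape(-1,2)
    T=np.array(p["camera_from_world"],float)
    return ((np.c_[n,np.ones(len(n))]*dep.reshape(-1,1)-T[:3,3])@T[:3,:3]).reshape(480,640,3)
E
python3 - <<'E'
from h import *
for n in ("top","side"):
    p=camera_params(n);a,d=grab_frame(n);cv2.imwrite(f"pics/{n}0.png",a[:,:,::-1]);np.savez(f"{n}0.npz",a=a,d=d)
    T=np.array(p["camera_from_world"]);print(n,p["vfov"],p["distortion"],(-T[:3,:3].T@T[:3,3]).round(), (d>0).mean())
s=get_state();print(s)
E
```

```text
pics
top 44.788646349578286 [-0.01553989  0.          0.          0.          0.        ] [500. 121. 914.] 0.996103515625
side 47.74674133098266 [-0.09950427  0.          0.          0.          0.        ] [393. 685. 802.] 0.995908203125
{'time_s': 0.1, 'joints': array([ 71.24681555,  29.11989215, -13.61008741,  86.00062732,
         7.20227651,  65.82626614,  -8.8707914 ]), 'dq': array([ 0.03306396, -0.02880131,  0.01724864, -0.15934351,  0.05839323,
        0.01480326,  0.00591805]), 'joint_efforts': array([-4.70832587e-03, -6.21831107e+01, -2.19477452e+00, -2.50202841e+01,
        1.24650469e-02,  7.81096023e-03,  1.07164051e-04]), 'eef_pos': array([ 262.01217293, -567.25344389,  403.93988222]), 'eef_rot': array([[ 4.19411173e-01, -6.65127019e-04,  9.07796137e-01],
       [-9.07795081e-01,  1.38447911e-03,  4.19411699e-01],
       [-1.53578684e-03, -9.99998820e-01, -2.31330305e-05]]), 'ft_force': array([-0.99207514,  0.54618749,  0.27332696]), 'moment': array([-2.89629656e-02,  4.69853659e-05,  2.67613237e-02]), 'grip_width': 85.40835993891491}
```

View pics/top0.png

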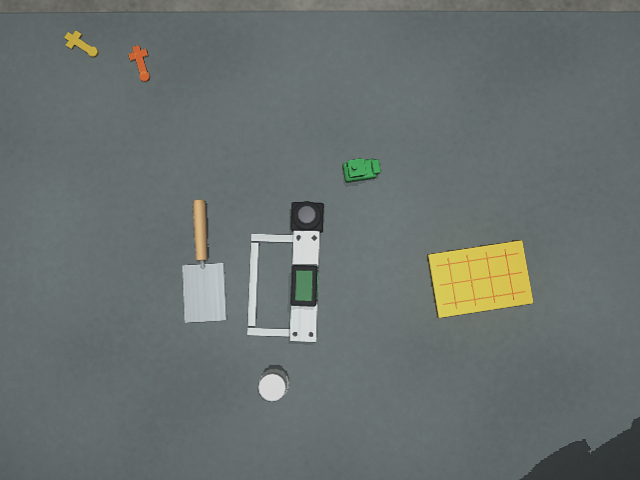

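View pics/side0.png

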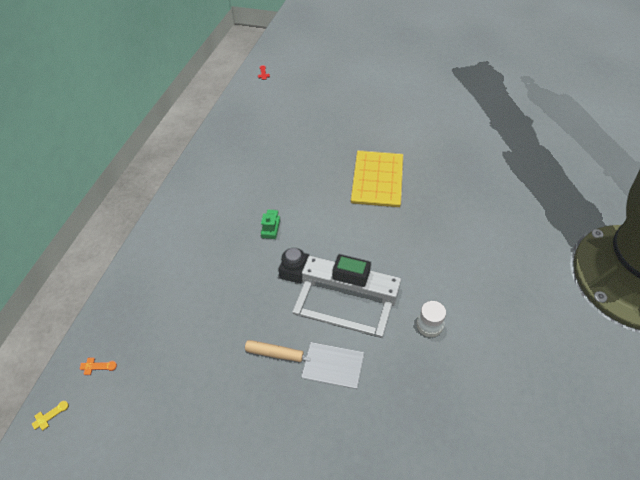

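The top view shows the plate at about px (480,279) and the checker's bridge at about (304,285). The stop bar is at x≈253, the button at (307,214), the boat at (362,170), the jar at (272,385) and the scraper at (203,260). The side view agrees. The plate has to be pushed left in the image, and tool y points down. Next I'll measure.

```bash
cat > meas.py <<'E'
from h import *
def rect(p,m,z):
    c=max(cv2.findContours(m.astype(np.uint8),cv2.RETR_EXTERNAL,cv2.CHAIN_APPROX_NONE)[0],key=cv2.contourArea)
    w=cast(p,c,z)[:,:2].astype(np.float32); return cv2.minAreaRect(w)
def plate(n,a,p,z=10):
    h=cv2.cvtColor(a,cv2.COLOR_RGB2HSV);m=(h[...,0]>8)&(h[...,0]<35)&(h[...,1]>130)&(h[...,2]>90)
    m=cv2.morphologyEx(m.astype(np.uint8),cv2.MORPH_CLOSE,np.ones((5,5)));m=cv2.morphologyEx(m,cv2.MORPH_OPEN,np.ones((5,5)))
    return rect(p,m,z)
E
python3 - <<'E'
from meas import *
for n in ("top","side"):
    f=np.load(n+"0.npz");a,d=f["a"],f["d"];p=camera_params(n);print(n,"plate",plate(n,a,p))
    C=cloud(p,d);h=cv2.cvtColor(a,cv2.COLOR_RGB2HSV)
    g=(h[...,1]<40)&(h[...,2]>150)
    k,lab,st,ce=cv2.connectedComponentsWithStats(g.astype(np.uint8))
    for i in range(1,k):
        if st[i,4]>80:
            P=C[lab==i];print(" white",st[i],"z",np.percentile(P[:,2],[5,50,95]).round(1),"rect30",cv2.minAreaRect(cast(p,np.argwhere(lab==i)[:,::-1],30)[:,:2].astype(np.float32)),"rect8",cv2.minAreaRect(cast(p,np.argwhere(lab==i)[:,::-1],8)[:,:2].astype(np.float32)))
    gr=(h[...,0]>45)&(h[...,0]<80)&(h[...,1]>120)
    P=C[gr&(C[...,0]>300)&(C[...,2]>2)&(C[...,1]<600)];print(" green",P.min(0).round(),P.max(0).round(),np.median(P,0).round())
    # pod: dark, height 25..45
    dk=(h[...,2]<130)&(C[...,2]>24)&(C[...,2]<55)
    k,lab,st,ce=cv2.connectedComponentsWithStats(dk.astype(np.uint8))
    for i in range(1,k):
        if st[i,4]>60: P=C[lab==i];print(" dark",st[i],ce[i].round(),P.mean(0).round(1),P.max(0).round(1))
E
```

```text
top plate ((516.4361572265625, -120.48133850097656), (99.72073364257812, 149.6600799560547), 8.52037525177002)
 white [ 251  231   69   34 1113] z [ 6.3 29.  32.2] rect30 ((564.0224609375, 181.1417999267578), (103.67704772949219, 50.35334777832031), 89.81797790527344) rect8 ((565.6200561523438, 182.6260528564453), (106.25682830810547, 51.6063346862793), 89.81808471679688)
 white [248 243  10  83 606] z [ 5.2  7.6 10.3] rect30 ((509.017578125, 230.2667999267578), (11.225250244140625, 124.29405975341797), 88.05675506591797) rect8 ((509.24652099609375, 232.97344970703125), (11.504581451416016, 127.3869400024414), 88.05675506591797)
 white [ 182  262   44   61 2354] z [0.1 2.6 5.5] rect30 ((497.7986145019531, 304.36041259765625), (89.14764404296875, 62.35437774658203), 3.2254343032836914) rect8 ((497.7485046386719, 308.9107971191406), (91.3659439086914, 63.90596389770508), 3.2254583835601807)
 white [ 247  305   71   37 1197] z [ 6.7 29.1 32.1] rect30 ((449.9463806152344, 185.3431396484375), (105.41911315917969, 53.90936279296875), 89.79987335205078) rect8 ((448.70556640625, 186.93196105
[... 5853 characters left out ...]
785839080810547, 23.57827377319336), 36.053504943847656)
 white [314 456  14  23 104] z [-1.8  0.   2.2] rect30 ((468.53863525390625, 479.0711669921875), (17.912025451660156, 30.348312377929688), 16.33639144897461) rect8 ((470.69940185546875, 473.18841552734375), (18.42258071899414, 31.21331787109375), 16.336299896240234)
 green [670.  38.   3.] [701.  94.  53.] [684.  81.  24.]
 dark [ 592  235   48   69 1113] [614. 272.] [57.8 32.3 37.9] [89.2 79.7 55. ]
 dark [278 248  32  29 488] [293. 263.] [609.3 160.   38.1] [635.2 175.7  54.6]
 dark [332 267  39  23 326] [350. 280.] [504.7 170.4  41.3] [539.9 174.4  55. ]
 dark [420 313  18  13  74] [427. 321.] [365.7 216.   40.2] [377.7 221.6  48.1]
```

```bash
python3 - <<'E'
import cv2
a=cv2.imread("pics/top0.png")[190:400,170:450];cv2.imwrite("pics/c0.png",cv2.resize(a,None,fx=2.8,fy=2.8,interpolation=cv2.INTER_CUBIC))
E
```

```text
(no output)
```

View pics/c0.png

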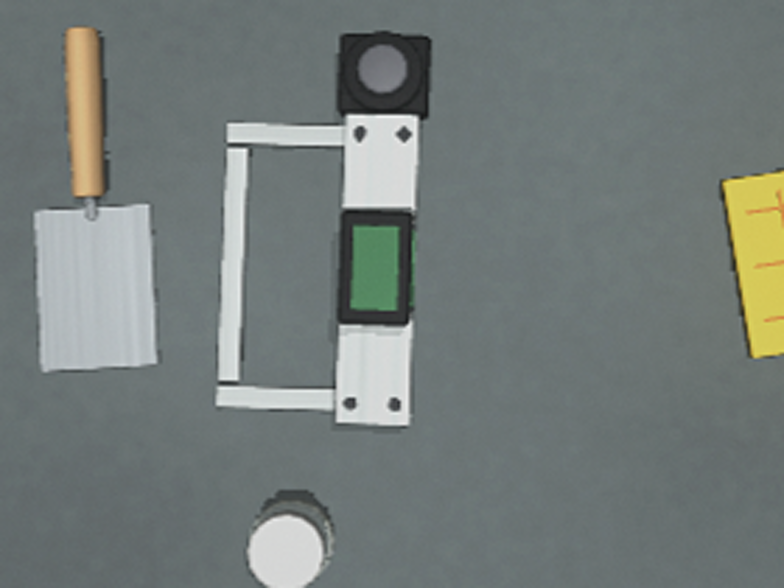

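The crop shows, in crop pixels, the bridge's near edge from (418,117) to (409,423), the stop's near face from (248,148) to (240,380) and the button at (382,69). That puts gate +x at about 88° in world, close to +y, with the plate about 10° askew. Next I'll refine the gate frame and work out the first move.

```bash
cat > plan.py <<'E'
from meas import *
import json
from scipy.spatial.transform import Rotation as R
def gate(): g=json.load(open("gate.json"));return np.array(g["o"]),g["a"]
def g2w(xy,g=None):
    o,a=gate();c,s=np.cos(a),np.sin(a);return o+np.asarray(xy)@np.array([[c,s],[-s,c]])
def w2g(xy):
    o,a=gate();c,s=np.cos(a),np.sin(a);return (np.asarray(xy)-o)@np.array([[c,-s],[s,c]])
def units(x,y,z,head,s=None):
    """row (shift/30, turn/5) to TCP x,y,z with tool z at world heading 'head' (rad), y down"""
    s=s or get_state();Rm=s["eef_rot"];h=np.array([np.cos(head),np.sin(head),0]);yy=np.array([0,0,-1.])
    T=np.c_[np.cross(yy,h),yy,h]
    return np.r_[Rm.T@(np.array([x,y,z])-s["eef_pos"])/30, R.from_matrix(Rm.T@T).as_rotvec(degrees=True)/5].round(2)
E
python3 - <<'E'
from plan import *
f=np.load("top0.npz");a,d=f["a"],f["d"];p=camera_params("top");C=cloud(p,d)
o=np.array([170,190])
c=lambda q,z:cast(p,(np.array(q)+.5)/2.8-.5+o,z)[:,:2]
s=c([(248,148),(240,380)],8); b=c([(418,117),(409,423),(344,115),(335,424)],30)
print("stop",s.round(1),"bridge",b.round(1))
bz=C[211:218,303:310].reshape(-1,3);print("button",np.median(bz,0).round(1),bz.std(0).round(1))
v=s[0]-s[1];print("ang stop",np.degrees(np.arctan2(v[1],v[0])),[np.degrees(np.arctan2(*(b[i]-b[i+1])[::-1])) for i in (0,2)])
A=np.mean([np.arctan2(*(q)[::-1]) for q in (s[0]-s[1],b[0]-b[1],b[2]-b[3])])+np.pi/2
gx=np.array([np.cos(A),np.sin(A)]);gy=np.array([-gx[1],gx[0]])
bt=cast(p,[[306.4,214.6]],np.median(bz[:,2]))[0,:2]
print("A",np.degrees(A),"x0:",(s@gx).mean()-75,(b@gx).mean(),bt@gx,"y0:",(b[[1,3]]@gy).mean()-84,bt@gy+106,(s@gy).mean())
x0=np.mean([(s@gx).mean()-75,(b@gx).mean()]);y0=np.mean([(b[[1,3]]@gy).mean()-84,bt@gy+106])
O=x0*gx+y0*gy;json.dump(dict(o=list(O),a=A),open("gate.json","w"));print("O",O)
pl=plate("top",a,p);print("plate in gate",w2g(pl[0]),98.52-np.degrees(A),"button",bt,w2g(bt),"boat",w2g([685,65]))
h=np.radians(98.5);q=np.array(pl[0])-111*np.array([np.cos(h),np.sin(h)])
print(q,units(*q,280,h))
E
```

```text
stop [[573.5 224.3]
 [445.1 228. ]] bridge [[588.3 129.3]
 [423.2 134.6]
 [589.5 169.6]
 [422.8 174.3]]
button [612.5 148.4  51.3] [3.  3.  1.7]
ang stop -1.6753438523212898 [np.float64(-1.8230697035163235), np.float64(-1.615476242781839)]
A 88.29537006712684 x0: 166.21276479570272 166.92048417523847 165.91059088241138 y0: -502.20812655245425 -500.8583702720107 -502.33094427797835
O [506.26615973 151.57379446]
plate in gate [-271.6322105   -18.25832525] 10.224629932873157 button [611.52515593 147.7849431 ] [  -0.6560336  -105.32512186] boat [ -81.21868366 -181.23005537]
[ 532.84300186 -230.26209933] [-6.400e+00  4.140e+00  1.291e+01 -1.000e-02 -1.474e+01 -2.000e-02]
```

>>> drive_tool --steps '[-0.4,-6.4,4.14,12.91,0,-14.74,0,-0.4,-6.4,4.14,12.91,0,-14.74,0,-0.4,-6.4,4.14,12.91,0,-14.74,0,-0.4,-6.4,4.14,12.91,0,-14.74,0,-0.4,-6.4,4.14,12.91,0,-14.74,0,-0.4,-6.4,4.14,12.91,0,-14.74,0,-0.4,-6.4,4.14,12.91,0,-14.74,0,-0.4,-6.4,4.14,12.91,0,-14.74,0,-0.4,-6.4,4.14,12.91,0,-14.74,0,-0.4,-6.4,4.14,12.91,0,-14.74,0,-0.4,-6.4,4.14,12.91,0,-14.74,0]' --force 20

```text
time_s: 1.48
eef_pos: [532.3, -232.4, 280.8]
eef_rot: [[0.99, -0.0, -0.144], [0.144, -0.001, 0.99], [-0.0, -1.0, -0.001]]
ft_force: [-0.1, 0.1, 0.2]
grip_width: 60.0
```

```bash
python3 - <<'E'
from plan import *
s=get_state();print(s["time_s"],s["eef_pos"],s["eef_rot"].round(3),s["grip_width"],s["ft_force"],s["joints"].round())
a,d=grab_frame("side");cv2.imwrite("pics/side1.png",a[:300,200:600,::-1].repeat(2,0).repeat(2,1))
a2,_=grab_frame("top");print(plate("top",a2,camera_params("top")))
E
```

```text
1.475 [ 532.30850584 -232.41462516  280.83560242] [[ 0.99  -0.    -0.144]
 [ 0.144 -0.001  0.99 ]
 [-0.    -1.    -0.001]] 60.04390455654117 [-0.10543885  0.11495365  0.21104073] [ 41.  35. -32. 102.  23.  50.   7.]
((516.44091796875, -120.51310729980469), (99.72073364257812, 149.7243194580078), 8.52037525177002)
```

View pics/side1.png

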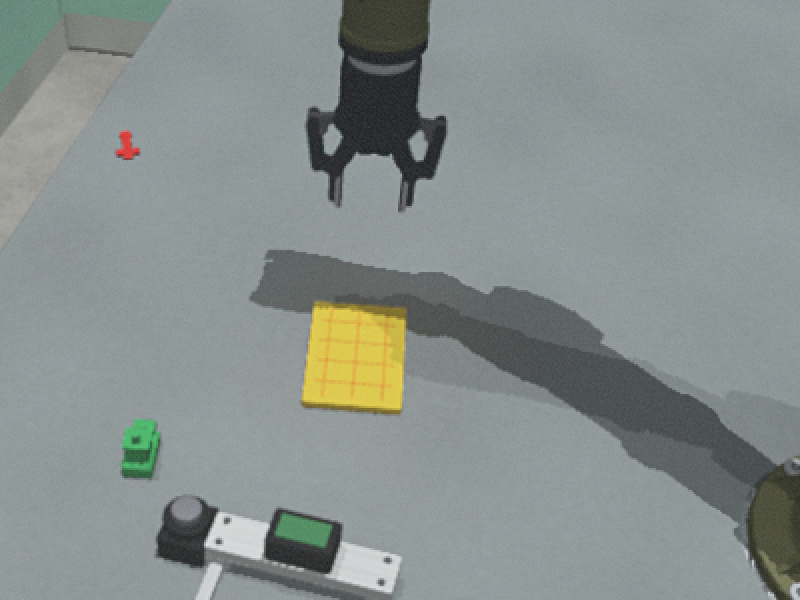

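The side view shows the gripper behind the plate, with its two fingers 60 mm apart and clear of everything. I'll descend and feel for the table.

>>> drive_tool --steps '[-0.4,0,1.6,0,0,0,0,-0.4,0,3.2,0,0,0,0,-0.4,0,3.3,0,0,0,0,-0.4,0,3.5,0,0,0,0,-0.4,0,3.5,0,0,0,0,-0.4,0,3.5,0,0,0,0]'

```text
time_s: 2.33
eef_pos: [533.6, -230.8, 176.9]
eef_rot: [[0.989, 0.002, -0.148], [0.148, -0.001, 0.989], [0.002, -1.0, -0.001]]
ft_force: [0.4, 0.3, -0.3]
grip_width: 59.9
```

>>> drive_tool --steps '[-0.4,0,0.05,0,0,0,0,-0.4,0,0.1,0,0,0,0,-0.4,0,0.1,0,0,0,0]'

```text
time_s: 2.7
eef_pos: [533.1, -230.6, 172.4]
eef_rot: [[0.989, -0.0, -0.148], [0.148, 0.0, 0.989], [-0.0, -1.0, 0.0]]
ft_force: [0.0, 0.1, -0.3]
grip_width: 59.6
```

```bash
python3 - <<'E'
from plan import *
s=get_state();print(s["time_s"],s["eef_pos"],s["grip_width"],s["ft_force"])
a,d=grab_frame("wrist");cv2.imwrite("pics/wrist1.png",a[:,:,::-1])
p=camera_params("wrist");print(p["vfov"],np.array(p["camera_from_world"]).round(2))
C=cloud(p,d)
# lowest points of the gripper: near the TCP axis
q=C-s["eef_pos"];m=(abs(q[...,0])<65)&(abs(q[...,1])<22)&(d>0)&(C[...,2]<60);print(np.percentile(C[m][:,2],[1,5,20,50]) if m.any() else None)
E
```

```text
2.7 [ 533.13053881 -230.59996166  172.41928106] 59.61522657662144 [ 0.03927542  0.07656379 -0.29725737]
65.74873638335586 [[ 9.9000e-01  1.5000e-01  0.0000e+00 -4.9337e+02]
 [ 1.4000e-01 -9.5000e-01  2.7000e-01 -2.6831e+02]
 [ 4.0000e-02 -2.7000e-01 -9.6000e-01  7.2530e+01]
 [ 0.0000e+00  0.0000e+00  0.0000e+00  1.0000e+00]]
[-0.85537579 -0.42272128  0.13616838  0.96478653]
```

View pics/wrist1.png

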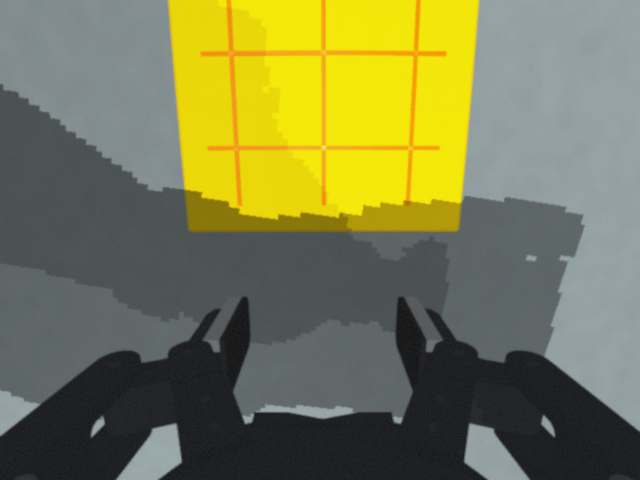

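The wrist view shows the plate's rear edge level at row 231, spanning columns 188 to 460. The fingers sit symmetrically at about 243 and 403, so they are square and centred. There is no table contact yet, so I'll go lower.

>>> drive_tool --steps '[-0.4,0,0.04,0,0,0,0,-0.4,0,0.08,0,0,0,0,-0.4,0,0.12,0,0,0,0,-0.4,0,0.12,0,0,0,0]'

```text
time_s: 3.25
eef_pos: [533.1, -230.6, 168.7]
eef_rot: [[0.989, -0.0, -0.148], [0.148, 0.0, 0.989], [-0.0, -1.0, 0.0]]
ft_force: [0.1, 0.8, 1.3]
grip_width: 59.6
```

>>> drive_tool --steps '[-0.4,0,0.04,0,0,0,0,-0.4,0,0.07,0,0,0,0,-0.4,0,0.07,0,0,0,0]'

```text
time_s: 3.62
eef_pos: [533.2, -230.5, 168.4]
eef_rot: [[0.989, 0.001, -0.148], [0.148, -0.001, 0.989], [0.0, -1.0, -0.001]]
ft_force: [-4.7, 1.5, 16.4]
grip_width: 60.0
```

The table was felt at TCP z of about 168.8. I'll raise to about 3.7 mm tip height and push straight along the plate's heading, covering the 25 mm gap plus about 50 mm.

>>> drive_tool --steps '[-0.4,0,-0.19,0,0,0,0,-0.4,0,-0.19,0.25,0,0,0,-0.4,0,-0.19,0.5,0,0,0,-0.4,0,-0.19,0.75,0,0,0,-0.4,0,-0.19,1.0,0,0,0,-0.4,0,-0.19,1.25,0,0,0,-0.4,0,-0.19,1.5,0,0,0,-0.4,0,-0.19,1.75,0,0,0,-0.4,0,-0.19,2.0,0,0,0,-0.4,0,-0.19,2.25,0,0,0,-0.4,0,-0.19,2.45,0,0,0,-0.4,0,-0.19,2.45,0,0,0]'

```text
time_s: 5.12
eef_pos: [522.4, -157.2, 172.6]
eef_rot: [[0.989, 0.0, -0.149], [0.149, 0.0, 0.989], [0.0, -1.0, 0.0]]
ft_force: [-0.5, 0.1, -0.2]
grip_width: 59.6
```

```bash
cat > see.py <<'E'
from plan import *
s=get_state();print(s["time_s"],s["eef_pos"].round(1),s["ft_force"].round(1))
T=np.degrees(np.arctan2(s["eef_rot"][1,2],s["eef_rot"][0,2])-gate()[1]);tg=w2g(s["eef_pos"][:2]);print("tool gate",tg.round(1),T.round(2))
a,d=grab_frame("top");cv2.imwrite("pics/last.png",a[:,:,::-1]);r=plate("top",a,camera_params("top"));print(r, "gate",w2g(r[0]).round(1), ((r[2]+90-np.degrees(gate()[1])+45)%90-45).round(2))
E
python3 see.py
```

```text
5.125 [ 522.4 -157.2  172.6] [-0.5  0.1 -0.2]
tool gate [-308.2  -25.3] 10.26
((509.2632141113281, -71.88833618164062), (99.9623794555664, 149.52284240722656), 8.53708267211914) gate [-223.3   -9.6] 10.24
```

```bash
python3 - <<'E'
from plan import *
s=get_state();x,y,t=-223.3,-9.6,np.radians(10.24)
for i in range(11):
    if i<10:
        x+=9*np.cos(t-.5*t/(10-i));y+=9*np.sin(t-.5*t/(10-i));t-=t/(10-i)
    else: x+=9
    tx,ty=x-86.3*np.cos(t),y-86.3*np.sin(t)
    print(units(*g2w([tx,ty]),172.6,t+gate()[1],s),round(x),round(y,1))
E
```

```text
[-0.06 -0.    0.31 -0.    0.2   0.  ] -214 -8.1
[-0.1  -0.    0.61 -0.    0.41  0.  ] -206 -6.7
[-0.14 -0.    0.92 -0.    0.61  0.  ] -197 -5.5
[-0.17 -0.    1.22 -0.    0.82  0.  ] -188 -4.5
[-0.2  -0.    1.52 -0.    1.02  0.  ] -179 -3.6
[-0.22 -0.    1.83 -0.    1.23  0.  ] -170 -2.9
[-0.24 -0.    2.13 -0.    1.43  0.  ] -161 -2.3
[-0.25 -0.    2.43 -0.    1.64  0.  ] -152 -1.9
[-0.25 -0.    2.74 -0.    1.84  0.  ] -143 -1.7
[-0.25 -0.    3.04 -0.    2.05  0.  ] -134 -1.6
[-0.2  -0.    3.34 -0.    2.05  0.  ] -125 -1.6
```

>>> drive_tool --steps '[-0.4,-0.06,0,0.31,0,0.2,0,-0.4,-0.1,0,0.61,0,0.41,0,-0.4,-0.14,0,0.92,0,0.61,0,-0.4,-0.17,0,1.22,0,0.82,0,-0.4,-0.2,0,1.52,0,1.02,0,-0.4,-0.22,0,1.83,0,1.23,0,-0.4,-0.24,0,2.13,0,1.43,0,-0.4,-0.25,0,2.43,0,1.64,0,-0.4,-0.25,0,2.74,0,1.84,0,-0.4,-0.25,0,3.04,0,2.05,0,-0.4,-0.2,0,3.34,0,2.05,0,-0.4,-0.2,0,3.34,0,2.05,0]'

```text
time_s: 6.68
eef_pos: [501.8, -58.6, 172.6]
eef_rot: [[1.0, 0.0, 0.029], [-0.029, 0.001, 1.0], [0.0, -1.0, 0.001]]
ft_force: [0.2, -1.1, 0.4]
grip_width: 59.9
```

```bash
python3 see.py
```

```text
6.675 [501.8 -58.6 172.6] [ 0.2 -1.1  0.4]
tool gate [-210.2   -1.8] 0.05
((504.6499328613281, 27.663822174072266), (149.01686096191406, 99.76763916015625), 88.27941131591797) gate [-123.9   -2.1] -0.02
```

The plate is square, at gate y −2. I'll push straight.

>>> drive_tool --steps '[-0.4,0,0,0.3,0,0,0,-0.4,0,0,0.6,0,0,0,-0.4,0,0,0.9,0,0,0,-0.4,0,0,1.2,0,0,0,-0.4,0,0,1.5,0,0,0,-0.4,0,0,1.8,0,0,0,-0.4,0,0,2.1,0,0,0,-0.4,0,0,2.4,0,0,0,-0.4,0,0,2.7,0,0,0,-0.4,0,0,3.0,0,0,0,-0.4,0,0,3.3,0,0,0,-0.4,0,0,3.5,0,0,0]'

```text
time_s: 8.22
eef_pos: [504.8, 45.9, 172.5]
eef_rot: [[1.0, 0.0, 0.03], [-0.03, 0.0, 1.0], [0.0, -1.0, 0.0]]
ft_force: [-0.3, -1.3, 0.0]
grip_width: 59.7
```

>>> drive_tool --steps '[-0.4,0,0,0.1,0,0,0,-0.4,0,0,0.2,0,0,0,-0.4,0,0,0.3,0,0,0,-0.4,0,0,0.4,0,0,0,-0.4,0,0,0.45,0,0,0,-0.4,0,0,0.5,0,0,0,-0.4,0,0,0.5,0,0,0]'

```text
time_s: 9.1
eef_pos: [505.3, 60.4, 172.5]
eef_rot: [[1.0, 0.0, 0.03], [-0.03, 0.0, 1.0], [0.0, -1.0, 0.0]]
ft_force: [0.1, 0.1, 0.5]
grip_width: 59.5
```

```bash
python3 see.py; python3 -c "
import cv2;a=cv2.imread('pics/last.png')[190:400,170:450];cv2.imwrite('pics/c2.png',cv2.resize(a,None,fx=2.8,fy=2.8,interpolation=cv2.INTER_CUBIC))"
```

```text
9.1 [505.3  60.4 172.5] [0.1 0.1 0.5]
tool gate [-91.2  -1.7] -0.04
((509.74688720703125, 196.2264404296875), (46.486480712890625, 97.40422058105469), 89.81609344482422) gate [44.7 -2.2] 1.52
```

View pics/c2.png

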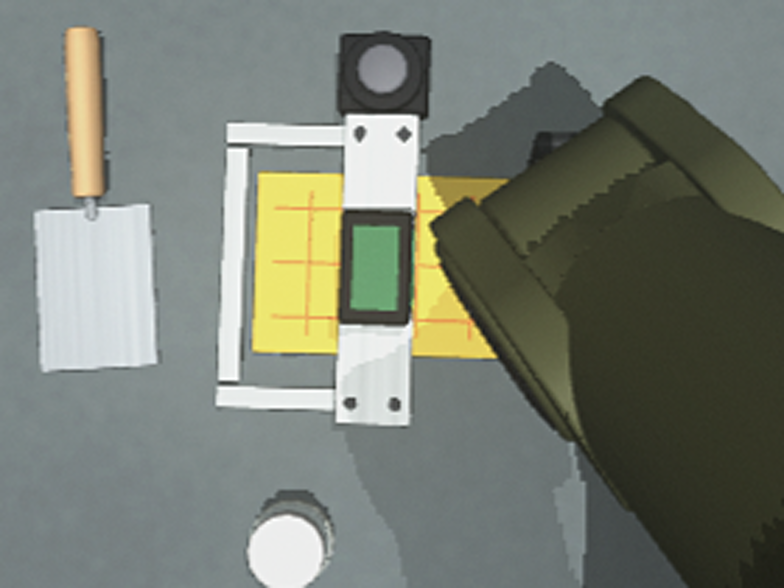

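The crop shows the plate under the bridge, square and centred. Its front edge (crop x≈255) is still about 5 mm short of the stop face (≈244). I'll ease it forward to contact.

>>> drive_tool --steps '[-0.4,0,0,0.04,0,0,0,-0.4,0,0,0.08,0,0,0,-0.4,0,0,0.11,0,0,0,-0.4,0,0,0.14,0,0,0,-0.4,0,0,0.17,0,0,0,-0.4,0,0,0.2,0,0,0,-0.4,0,0,0.2,0,0,0]'

```text
time_s: 10.02
eef_pos: [505.4, 66.4, 172.5]
eef_rot: [[1.0, 0.0, 0.03], [-0.03, 0.0, 1.0], [0.0, -1.0, 0.0]]
ft_force: [-0.5, -1.6, 0.3]
grip_width: 59.7
```

>>> drive_tool --steps '[-0.4,0,0,0.03,0,0,0,-0.4,0,0,0.05,0,0,0,-0.4,0,0,0.05,0,0,0]'

```text
time_s: 10.4
eef_pos: [505.4, 67.1, 172.5]
eef_rot: [[1.0, -0.0, 0.031], [-0.031, -0.001, 1.0], [-0.0, -1.0, -0.001]]
ft_force: [0.3, -5.4, 0.8]
grip_width: 59.6
```

>>> drive_tool --steps '[-0.4,0,0,0.04,0,0,0,-0.4,0,0,0.06,0,0,0,-0.4,0,0,0.06,0,0,0,-0.4,0,0,0.06,0,0,0]'

```text
time_s: 10.9
eef_pos: [505.4, 67.5, 172.5]
eef_rot: [[0.999, -0.001, 0.033], [-0.033, -0.003, 0.999], [-0.001, -1.0, -0.003]]
ft_force: [-0.0, -9.2, 3.9]
grip_width: 59.6
```

```bash
python3 see.py; python3 - <<'E'
from plan import *
a=cv2.imread("pics/last.png")[:,:,::-1];p=camera_params("top")
h=cv2.cvtColor(np.ascontiguousarray(a),cv2.COLOR_RGB2HSV)
y=(h[...,0]>8)&(h[...,0]<35)&(h[...,1]>100)&(h[...,2]>90)
Y=[]
for v in range(255,314,3):
    c=np.where(y[v,235:290])[0]
    if len(c):Y.append(w2g(cast(p,[[235+c[0]-.5,v]],10)[0,:2]))
Y=np.array(Y);k=np.polyfit(Y[:,1],Y[:,0],1);print(Y[::3].round(1),np.degrees(np.arctan(k[0])),Y[:,0].mean())
q=w2g(cast(p,np.argwhere(y[:,240:290])[:,::-1]+[240,0],10)[:,:2]);print("y span",np.percentile(q[:,1],[.3,99.7]))
E
```

```text
10.9 [505.4  67.5 172.5] [-0.  -9.2  3.9]
tool gate [-84.   -1.6] -0.16
((510.5360107421875, 199.30282592773438), (52.64425277709961, 98.96338653564453), 89.81680297851562) gate [47.8 -2.8] 1.52
[[ 74.9 -45.4]
 [ 74.4 -31.4]
 [ 73.9 -17.4]
 [ 75.   -3.5]
 [ 74.5  10.4]
 [ 74.   24.3]
 [ 75.1  38.2]] 0.10452177897210409 74.54327786038618
y span [-51.95887373  47.25012567]
```

The plate is flush: front edge at gate x 74.5, square to 0.1°, y −2.4, with 9 N of contact force. I'll back off, lift and close the fingers.

>>> drive_tool --steps '[-0.4,0,0,-0.3,0,0,0,-0.4,0,0,-0.9,0,0,0,-0.4,0,0,-1.2,0,0,0,-0.4,0,-1,-1.2,0,0,0,1,0,-2.5,-1.2,0,0,0,1,0,-4,-1.2,0,0,0,1,0,-4,-1.2,0,0,0,1,0,-4,-1.2,0,0,0]'

```text
time_s: 11.95
eef_pos: [504.2, 33.0, 292.2]
eef_rot: [[1.0, -0.0, 0.031], [-0.031, -0.0, 1.0], [-0.0, -1.0, -0.0]]
ft_force: [0.1, 0.6, -0.1]
grip_width: 0.1
```

```bash
python3 see.py; python3 - <<'E'
from plan import *
f=np.load("top0.npz");p=camera_params("top");C=cloud(p,f["d"]);G=w2g(C[...,:2].reshape(-1,2));Z=C[...,2].ravel()
r=np.hypot(G[:,0],G[:,1]+106)
for a,b in ((0,6),(6,10),(10,13),(13,16),(16,19),(19,22),(22,26)):
    z=Z[(r>=a)&(r<b)];print(a,b,len(z),np.percentile(z,[10,50,90]).round(1))
f=np.load("side0.npz");p=camera_params("side");C=cloud(p,f["d"]);a=f["a"];h=cv2.cvtColor(a,cv2.COLOR_RGB2HSV)
v,u=np.mgrid[0:480,0:640];m=(abs(u-292)<9)&(abs(v-255)<7)&(h[...,2]>75);print("side button",m.sum(),np.median(C[m],0).round(1))
for z in (40,45,50,55):print(z,proj(p,[[*g2w([0,-106]),z]]).round(1),proj(camera_params("top"),[[*g2w([0,-106]),z]]).round(1))
s=get_state();print(units(*g2w([0,-106]),173+75,gate()[1],s))
cv2.imwrite("pics/btn.png",cv2.resize(a[230:300,255:335,::-1],None,fx=7,fy=7,interpolation=cv2.INTER_CUBIC))
E
```

```text
11.95 [504.2  33.  292.2] [ 0.1  0.6 -0.1]
tool gate [-118.6   -1.4] -0.08
((507.083740234375, 104.0707778930664), (54.223777770996094, 98.98880767822266), 89.60502624511719) gate [-47.5  -2.2] 1.31
0 6 48 [49.5 51.2 53.5]
6 10 93 [50.  51.6 53.3]
10 13 94 [49.6 51.7 53.7]
13 16 114 [39.7 42.5 49.6]
16 19 143 [39.8 41.6 43.9]
19 22 180 [33.4 40.6 43.1]
22 26 196 [26.9 29.1 31.4]
side button 190 [612.3 151.4  51.9]
40 [[293.7 257.1]] [[306.2 215.1]]
45 [[293.5 255.3]] [[306.1 214.7]]
50 [[293.3 253.6]] [[306.  214.3]]
55 [[293.2 251.9]] [[305.9 213.8]]
[ 3.49  1.45  3.96  0.   -0.01 -0.02]
```

View pics/btn.png

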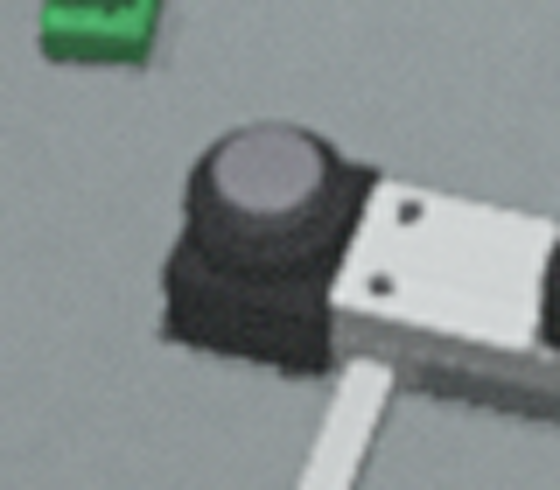

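The crop shows the grey button cap standing on a black collar. Depth gives the cap top at about 51.5 mm and the collar at about 41.5 mm, so a 6 mm press with shut fingers is clear. I'll move above it.

>>> drive_tool --steps '[1,1.2,0,1.3,0,0,0,1,2.4,0.3,2.7,0,0,0,1,3.49,0.9,3.96,0,0,0,1,3.49,1.45,3.96,0,0,0,1,3.49,1.45,3.96,0,0,0,1,3.49,1.45,3.96,0,0,0]'

```text
time_s: 12.75
eef_pos: [612.3, 147.8, 248.8]
eef_rot: [[0.999, -0.001, 0.032], [-0.032, -0.001, 0.999], [-0.001, -1.0, -0.001]]
ft_force: [-0.4, 0.0, 0.4]
grip_width: 0.1
```

>>> drive_tool --steps '[1,0,0.3,0,0,0,0,1,0,0.6,0,0,0,0,1,0,0.7,0,0,0,0,1,0,0.76,0,0,0,0,1,0,0.8,0,0,0,0,1,0,0.85,0,0,0,0,1,0,0.85,0,0,0,0]'

```text
time_s: 13.62
eef_pos: [612.7, 149.1, 223.6]
eef_rot: [[1.0, 0.0, 0.031], [-0.031, -0.0, 1.0], [0.0, -1.0, -0.0]]
ft_force: [-0.5, 0.1, 2.4]
grip_width: 0.1
```

Contact at about 223.6 with 2.4 N. I'll press on down slowly.

>>> drive_tool --steps '[1,0,0.04,0,0,0,0,1,0,0.08,0,0,0,0,1,0,0.12,0,0,0,0,1,0,0.16,0,0,0,0,1,0,0.2,0,0,0,0,1,0,0.2,0,0,0,0]'

```text
time_s: 14.38
eef_pos: [612.6, 149.1, 219.3]
eef_rot: [[1.0, 0.001, 0.031], [-0.031, -0.0, 1.0], [0.001, -1.0, -0.0]]
ft_force: [-5.1, -2.0, 18.7]
grip_width: -0.2
```

>>> drive_tool --steps '[1,0,0.03,0,0,0,0,1,0,0.06,0,0,0,0,1,0,0.06,0,0,0,0]'

```text
time_s: 14.75
eef_pos: [612.6, 149.2, 219.0]
eef_rot: [[1.0, 0.002, 0.031], [-0.031, -0.001, 1.0], [0.002, -1.0, -0.001]]
ft_force: [-9.0, -3.8, 29.0]
grip_width: 0.1
```

The button has bottomed out at 29 N, well above 4 N. I'll release, raise straight up and retreat.

>>> drive_tool --steps '[1,0,-0.2,0,0,0,0,1,0,-0.6,0,0,0,0,1,0,-1.5,0,0,0,0,1,0,-3,0,0,0,0,1,-1,-4,-2,0,0,0,1,-1,-4,-4,0,0,0,1,-1,-4,-6,0,0,0,1,-1,-4,-8,0,0,0,1,-1,-4,-9,0,0,0,1,-1,-4,-9,0,0,0,1,-1,-4,-9,0,0,0]'

```text
time_s: 16.12
eef_pos: [574.6, -119.0, 335.8]
eef_rot: [[1.0, 0.0, 0.03], [-0.03, 0.001, 1.0], [0.0, -1.0, 0.001]]
ft_force: [0.4, 0.9, 0.6]
grip_width: 0.1
```

```bash
python3 see.py; python3 - <<'E'
from plan import *
p=camera_params("top");a,d=grab_frame("top");C=cloud(p,d);b=C[211:218,303:310,2];print("button z",np.median(b),"was 51.3")
h=cv2.cvtColor(a,cv2.COLOR_RGB2HSV)
y=(h[...,0]>8)&(h[...,0]<35)&(h[...,1]>100)&(h[...,2]>90)
y=cv2.morphologyEx(y.astype(np.uint8),cv2.MORPH_CLOSE,np.ones((5,5)));y[:, :235]=0;y[:200]=0
P=w2g(cast(p,np.argwhere(y)[:,::-1],10)[:,:2]);r=cv2.minAreaRect(P.astype(np.float32));print("plate gate",r)
z=C[y>0][:,2];print("plate z",np.median(z))
f=np.load("top0.npz")["a"];D=np.abs(a.astype(int)-f).sum(-1)
for n,(x0,x1,y0,y1) in dict(boat=(335,390,150,190),jar=(255,292,363,405),scr=(178,230,195,328)).items():print(n,(D[y0:y1,x0:x1]>90).sum())
cv2.imwrite("pics/end.png",cv2.resize(a[140:420,170:560,::-1],None,fx=2,fy=2))
E
```

```text
16.125 [ 574.6 -119.   335.8] [0.4 0.9 0.6]
tool gate [-268.4  -76.4] -0.01
((506.7548828125, 104.29566955566406), (53.84428405761719, 99.42369079589844), 88.13849639892578) gate [-47.2  -1.9] -0.16
button z 51.554197874342435 was 51.3
plate gate ((-0.2672576904296875, -2.1663246154785156), (99.79637145996094, 149.29611206054688), 89.8312759399414)
plate z 9.725094184607105
boat 0
jar 0
scr 0
```

View pics/end.png

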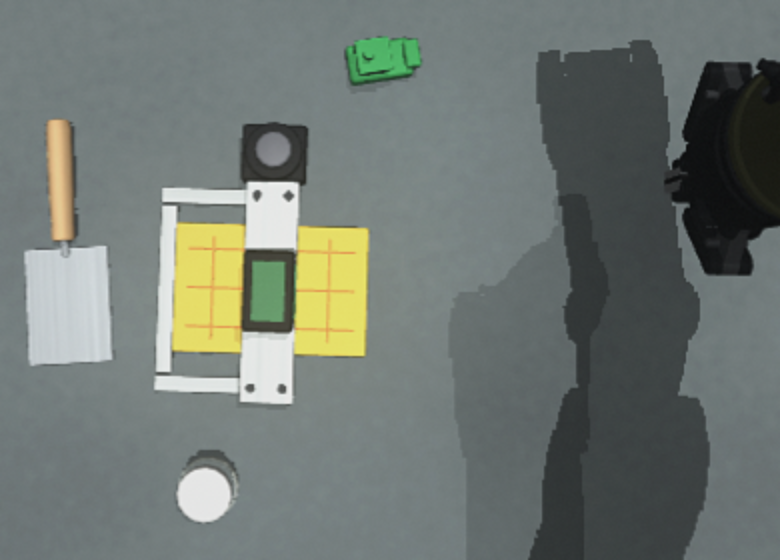

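The picture shows the plate home (x −0.3, y −2.2, square) against the stop, with its front edge at px x≈175. The button is up, the robot is clear, and the boat, jar and scraper have not moved. I'll hand it in.

```bash
python3 -c "
from station import *
print(job_done())"
```

```text
the job is handed in; nothing more can be done
None
```

I pushed the plate home flush against the stop bar with two fingers spread behind it: straight, then a gentle arc to square it, then straight under the bridge. The push ended at about 9 N against the stop. I then pressed the button with the fingers shut, released it and backed the arm off. The job was handed in at about 16 s; it returned no verdict.

Last checks before handing in:
- **Plate:** its centre measured x −0.3 mm, y −2.2 mm in the checker's frame, square within about 0.2°. Its top was 9.7 mm above the table, so it lies flat.
- **Button:** it bottomed out at 29 N, and the fingertips moved about 4.6 mm from the first 2.4 N reading, or about 5.5 mm from the measured button top. The joint itself can't be read, so full travel is inferred from the hard stop. After release its top measured 51.6 mm, against 51.3 mm at the start.
- **Boat, jar and scraper:** no change in the top picture.

One reading disagreed: the finger position put the plate about 2 mm further forward than the camera did. That is within calibration error and the allowed range. No check failed.

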